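# Set the stock tags on the equipment-library bins

### The arm

A 6-joint arm with a two-finger parallel gripper is mounted at the origin on the work surface. World frame = base frame: x ahead of the robot, y to its left, z up, the work surface at z = 0. Lengths are in mm, angles in rad, forces in N, time in s.
With the tool pointing down it reaches from about 350 to 975 mm from the base axis. Payload 7.1 kg.
Tool frame: the origin (TCP) lies at the very end of the fingers, on their centre line; the grasp point (between the pads) lies 19 mm behind it; z points along the fingers, y is the line along which they close (so a half turn about z gives the same grasp; the last joint's range is limited). The gripper opens to 88 mm and grips with 3 to 60 N. Pads are 20 mm wide; open, the fingers measure 115 mm over their backs; the gripper's body (75 mm by 178 mm) begins 61 mm behind the grasp point.
Start: joints at [1.162, 0.423, 1.63, -0, 1.089, -0.019], TCP at [237.47, 578.111, 222.675] pointing down, gripper open.
Joint ranges: [-3, 3], [-0.9, 2.11], [0.09, 2.58], [-1.31, 4.45], [0.11, 2.69], [-2.54, 2.54]. Speed limits (rad/s): [2.39, 2.39, 3.01, 3.14, 3.14, 3.14].

### API

Orientations are given as a rotation vector (axis times angle).
In Python, from workcell import ctrl gives the robot as it stands. The module is installed in compiled form; this text tells all that it offers.
- The arm moves only by the shell command python3 -m inch 'ROWS'. ROWS is JSON, a list of rows, each a list of 7 numbers: the shift along the tool's x, y, z scaled (see below), then the turn, a rotation vector about the tool's x, y, z scaled (see below), then the closure, from -1 (fully open) to 1 (shut). In form: [[tx, ty, tz, wx, wy, wz, hand], ...]. A call has 1 to 10 rows; each row is the pose to reach, as a shift and turn from the pose commanded when the call began, along the tool's axes at that moment; what a row does not reach only later rows make up. The controller multiplies each number of a shift by 0.15 m and each number of a turn by pi/4 rad. A row lasts 1/8 s, in which the tool goes at most 62.5 mm and 10.7 degrees, less where a joint would pass 70% of its speed; a pose out of reach is approached as far as the arm can. A call with a number of a shift or a turn outside -1 to 1 is refused whole. A call with a gripper value outside its range is refused whole. The fingers move at their own pace and stop on an object; the grip force is fixed at half the most. Time passes only in rows, so rows that repeat a pose let the fingers close. It gives the time, the measured TCP pose, the force, the opening and the grip force at its end, in the units of the state.
- ctrl.get_obs(): the state, without advancing time (a new reading comes with each control period).
- ctrl.get_image(name): name is "scene" or "top"; returns the picture (480x640x3 uint8, red, green, blue); there is no depth.
- ctrl.camera_params(name): a dict with "vfov" (degrees; the focal length in pixels is half the picture's height over the tangent of half this angle, whatever the lens; pixels are square), "cx", "cy" (the principal point, pixels), "eye" and "attitude" of the camera in the world. Camera axes: x right, y up, looking along -z (the intrinsics and any distortion apply to the point x, -y, -z); pixel columns grow to the right and rows downward; lengths in mm; the calibration is good to about 2 mm. A picture is of the moment at which its call begins. camera_params takes no time and is no camera call.
- ctrl.close_job(): hands the job in; it is judged then, once.
The state is a dict: "t": time; "qpos": joint angles; "qvel": joint speeds; "joint_torque": joint torques, N m; "ee_pos": TCP position; "orientation": TCP orientation; "ft_force": force on the tool from outside, world axes, zero at the start; "moment": the same for the moment, N m; "width": finger opening in mm; "grasp_force": force on a finger pad.
Only numpy, scipy, OpenCV 4.12 (cv2) and the standard library are available. Lean on these libraries where they do the work, as an engineer would, in place of code of your own. Each camera call takes 0.05 s, during which the arm holds its last target. There are 200 camera calls.

### The job

Each bin behind the tag board has its own hinged tag standing in front of it. Push the tags over with a fingertip, like turning pages, until every full bin shows the disc face of its tag towards the robot and the two bins that are not full show the bar face, each tag swung fully home. Only push the tags, do not pinch them, and leave the bins and everything else on the bench where they are.

Things in the scene. Friction and masses are not known exactly. Their poses are not given: they have to be found in the camera images.
- board: the tag board: a low upright strip 560 mm long (its y), 10 mm thick (16 mm at its top channel), top at z = 68 mm, on a foot 50 mm wide, fixed to the bench. Origin: middle of its underside; x points from the robot's side towards the bins, y to the left along the board. Five tags on clips stand on its top edge every 106 mm (at y = 212, 106, 0, -106, -212 mm), one in front of the middle of each bin.
- clip1: black clip 24 x 34 mm (z 58 to 78 mm) that carries tag 1; its place along the board varies. Origin: on the tag's upright hinge line, at bench height; axes as the board's. Hinge pin 6 mm thick, up to z = 148 mm. Two stop lugs up to z = 93 mm at x 2 to 7 mm, y within 17 mm either side. The clip does not come off.
- tag1 (a joint): tag 1's angle, rad. 0: plate points left (+y), bar face to the robot. It turns through the robot's side, anticlockwise from above, to 2.79: plate points right (-y), disc face to the robot. At both stops the free edge stands 10 degrees towards the robot, so a finger fits behind. Plate direction from +x in the clip's frame = joint + 1.745. Starts within 0.12 of a stop.
- clip2: carries tag 2, as clip1. All tags: stiff white plate, z 88 to 142 mm, from the pin to 47 mm out, 6 mm thick (11 mm at the pin); one face has a raised black bar 28 x 9 mm lying level (reorder), the other a raised black disc 29 mm across (in stock). Light friction (0.02 N m) leaves it where it is put; no spring.
- tag2 (a joint): angle of tag 2, as tag1
- clip3: carries tag 3, as clip1
- tag3 (a joint): angle of tag 3, as tag1
- clip4: carries tag 4, as clip1
- tag4 (a joint): angle of tag 4, as tag1
- clip5: carries tag 5, as clip1
- tag5 (a joint): angle of tag 5, as tag1
- bin_batteries: Loose red open bin, 98 wide (y) x 160 deep (x) x 75 mm high, its hopper front (43 mm high, lip 9 mm forward of it) towards the robot; origin: middle of its underside, which stands about 125 mm behind the hinge pin of its own tag; the order of the bins along the board varies. FULL: ten black battery packs, up to 68 mm
- bin_cartons: red bin of the same size. FULL: six brown cartons, up to 64 mm
- bin_pots: red bin of the same size. FULL: six round white pots with grey lids, up to 64 mm, and papers behind them
- bin_low: red bin of the same size. NOT full: only one pot and one battery pack left on its floor
- bin_empty: red bin of the same size. NOT full: empty
- wipes_tub: bystander: round wipes tub, 90 mm across, 170 mm tall; origin: middle of its underside
- tape_roll: bystander: roll of tape lying flat, 76 mm across, 24 mm high; origin: middle of its underside
- scanner: bystander: hand barcode scanner lying down, 130 x 60 x 37 mm; origin: middle of its underside
- oximeter: bystander: hand-held white meter lying down, 115 x 62 x 25 mm; origin: middle of its underside
- pole_clamp: bystander: aluminium pole clamp, 90 x 34 x 34 mm, on the bench just in front of the board; origin: middle of its underside
- spare_battery: bystander: black battery pack standing up, 26 x 40 x 64 mm, on the bench just in front of the board; origin: middle of its underside
- mug: bystander: white mug, 82 mm across, 95 mm tall; origin: middle of its underside
Things that resemble listed ones, but are neither listed nor needed, are in the scene too. Leave any blue or purple look-alike of the bin_empty alone.

How it is judged (in metres and radians):
At the end, for the whole second after the job is handed in: Tags of the three full bins within 0.2 rad of the disc-face stop (joint above 2.59), tags of the low and the empty bin within 0.2 rad of the bar-face stop (joint below 0.20), all at rest; bins upright and within 20 mm, other things within 30 mm, of where they stood ((((y of bin_batteries in the frame of clip1 between -0.05 and 0.05 m or y of bin_cartons in the frame of clip1 between -0.05 and 0.05 m or y of bin_pots in the frame of clip1 between -0.05 and 0.05 m) and value of joint tag1 above 2.59 rad) or ((y of bin_low in the frame of clip1 between -0.05 and 0.05 m or y of bin_empty in the frame of clip1 between -0.05 and 0.05 m) and value of joint tag1 below 0.2 rad)) and velocity of joint tag1 between -0.1 and 0.1 rad/s and (((y of bin_batteries in the frame of clip2 between -0.05 and 0.05 m or y of bin_cartons in the frame of clip2 between -0.05 and 0.05 m or y of bin_pots in the frame of clip2 between -0.05 and 0.05 m) and value of joint tag2 above 2.59 rad) or ((y of bin_low in the frame of clip2 between -0.05 and 0.05 m or y of bin_empty in the frame of clip2 between -0.05 and 0.05 m) and value of joint tag2 below 0.2 rad)) and velocity of joint tag2 between -0.1 and 0.1 rad/s and (((y of bin_batteries in the frame of clip3 between -0.05 and 0.05 m or y of bin_cartons in the frame of clip3 between -0.05 and 0.05 m or y of bin_pots in the frame of clip3 between -0.05 and 0.05 m) and value of joint tag3 above 2.59 rad) or ((y of bin_low in the frame of clip3 between -0.05 and 0.05 m or y of bin_empty in the frame of clip3 between -0.05 and 0.05 m) and value of joint tag3 below 0.2 rad)) and velocity of joint tag3 between -0.1 and 0.1 rad/s and (((y of bin_batteries in the frame of clip4 between -0.05 and 0.05 m or y of bin_cartons in the frame of clip4 between -0.05 and 0.05 m or y of bin_pots in the frame of clip4 between -0.05 and 0.05 m) and value of joint tag4 above 2.59 rad) or ((y of bin_low in the frame of clip4 between -0.05 and 0.05 m or y of bin_empty in the frame of clip4 between -0.05 and 0.05 m) and value of joint tag4 below 0.2 rad)) and velocity of joint tag4 between -0.1 and 0.1 rad/s and (((y of bin_batteries in the frame of clip5 between -0.05 and 0.05 m or y of bin_cartons in the frame of clip5 between -0.05 and 0.05 m or y of bin_pots in the frame of clip5 between -0.05 and 0.05 m) and value of joint tag5 above 2.59 rad) or ((y of bin_low in the frame of clip5 between -0.05 and 0.05 m or y of bin_empty in the frame of clip5 between -0.05 and 0.05 m) and value of joint tag5 below 0.2 rad)) and velocity of joint tag5 between -0.1 and 0.1 rad/s and distance of each of bin_batteries, bin_cartons, bin_pots, bin_low, bin_empty from where it was at the start of the episode below 0.02 m and angle between each of bin_batteries, bin_cartons, bin_pots, bin_low, bin_empty's own z axis and vertical below 0.1 rad and distance of each of wipes_tub, tape_roll, scanner, oximeter, pole_clamp, spare_battery, mug from where it was at the start of the episode below 0.03 m); the robot touches nothing.
It fails at once if a tag is pinched: fingers press on both of its faces at once (more than 1 N on each) (contact force between each of tag1_c2, tag1_c3 and the fingers above 1 N or contact force between each of tag2_c2, tag2_c3 and the fingers above 1 N or contact force between each of tag3_c2, tag3_c3 and the fingers above 1 N or contact force between each of tag4_c2, tag4_c3 and the fingers above 1 N or contact force between each of tag5_c2, tag5_c3 and the fingers above 1 N).
It fails at once if a bin is lifted, tipped or shoved (over 20 mm or 0.15 rad) (distance of any of bin_batteries, bin_cartons, bin_pots, bin_low, bin_empty from where it was at the start of the episode above 0.02 m or angle between any of bin_batteries, bin_cartons, bin_pots, bin_low, bin_empty's own z axis and vertical above 0.15 rad).
It fails at once if one of the other things on the bench is lifted or moved more than 30 mm (distance of any of wipes_tub, tape_roll, scanner, oximeter, pole_clamp, spare_battery, mug from where it was at the start of the episode above 0.03 m).
It also fails if it takes over 72 s, if anything falls off the work surface, if the arm or the gripper's body presses on something with over 40 N, if the wrist force passes 120 N, or if a joint passes its speed limit or range.

## Working session

There is one attempt and no reset: what is moved stays moved. The work goes in short steps, Python scripts to look and compute and a shell command to move; the robot and the scene stay as the last step left them, time stands still between calls to the robot, and variables do not carry over. Pictures are saved under pics/ and viewed, at most 10 in all, crops included, and the job is handed in when it is done.

```bash
mkdir -p pics
python3 - <<'E'
from workcell import ctrl
import cv2
for n in("scene","top"):
    cv2.imwrite(f"pics/{n}0.png",ctrl.get_image(n)[:,:,::-1]); print(n,ctrl.camera_params(n))
o=ctrl.get_obs(); print({k:o[k] for k in("t","ee_pos","orientation","width","ft_force")})
E
```

```text
scene {'vfov': 43.0562730641842, 'cx': 310.1310296011763, 'cy': 236.59281192193603, 'eye': array([1632.48371387,   91.37851284, 1163.7288704 ]), 'attitude': array([0.58244174, 0.65539715, 1.55287283])}
top {'vfov': 54.43426341418325, 'cx': 319.97125900001083, 'cy': 235.28716214984348, 'eye': array([ 351.53724073,  -24.43907641, 1003.25594865]), 'attitude': array([ 0.16918197, -0.14265899, -1.58338264])}
{'t': 0.1, 'ee_pos': array([237.29090497, 577.64570892, 221.98580587]), 'orientation': array([-6.08334353e-01, -3.08186248e+00,  2.11714461e-03]), 'width': 87.97711169957509, 'ft_force': array([ 0.13876591, -0.78919168,  0.39161001])}
```

View pics/scene0.png

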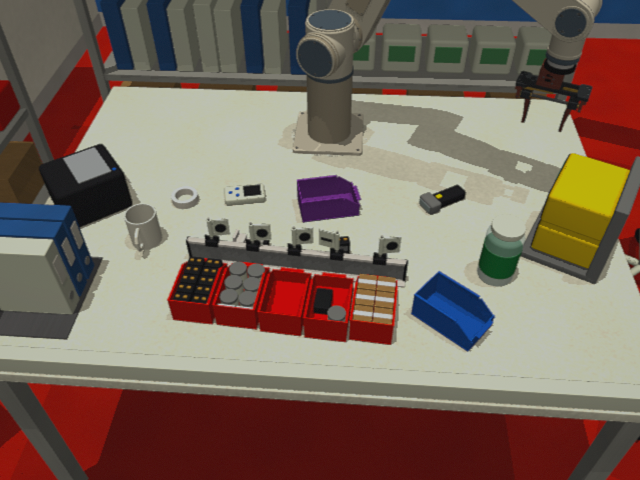

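View pics/top0.png

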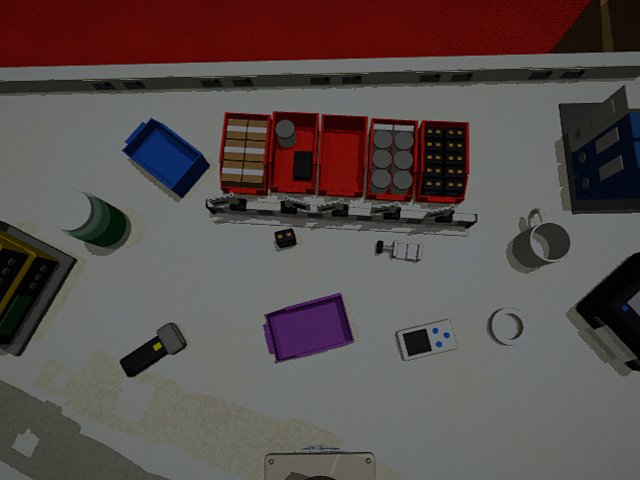

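The scene camera looks from behind the bins. Tags 1 (cartons, 390,245), 3 (empty, 300,236), 4 (pots, 260,233) and 5 (batteries, 218,228) show a disc on the bin side. Tag 2 (low, 328,238) shows its bar there. So tags 1, 2, 4 and 5 look wrong. I'll zoom in to check and to get the pins.

```bash
cat > h.py <<'E'
import numpy as np, cv2
from workcell import ctrl
from scipy.spatial.transform import Rotation as R
def cam(n):
    p=ctrl.camera_params(n); return p,240/np.tan(np.radians(p["vfov"])/2),R.from_rotvec(p["attitude"])
def ray(n,u,v,z):
    p,f,r=cam(n); d=r.apply([(u-p["cx"])/f,-(v-p["cy"])/f,-1]); e=p["eye"]; return e+d*(z-e[2])/d[2]
def proj(n,P):
    p,f,r=cam(n); q=r.inv().apply(np.array(P)-p["eye"]); return p["cx"]-f*q[...,0]/q[...,2], p["cy"]+f*q[...,1]/q[...,2]
E
python3 - <<'E'
import cv2
from h import *
t=cv2.imread("pics/top0.png"); s=cv2.imread("pics/scene0.png")
a=cv2.resize(t[185:265,195:490],(800,217),interpolation=cv2.INTER_CUBIC)
b=cv2.resize(s[205:290,175:415],(800,283),interpolation=cv2.INTER_CUBIC)
cv2.imwrite("pics/z1.png",cv2.vconcat([a,b]))
# red bins
for n,im in(("top",t),("scene",s)):
    print(n,proj(n,[[500,0,0],[500,300,0],[600,0,0]]))
E
```

```text
top (array([316.15842769, 178.64193528, 315.48733401]), array([259.33606164, 261.95253455, 214.58547271]))
scene (array([317.16781191, 430.53519161, 314.28932336]), array([243.63638062, 249.10980952, 271.55689441]))
```

View pics/z1.png

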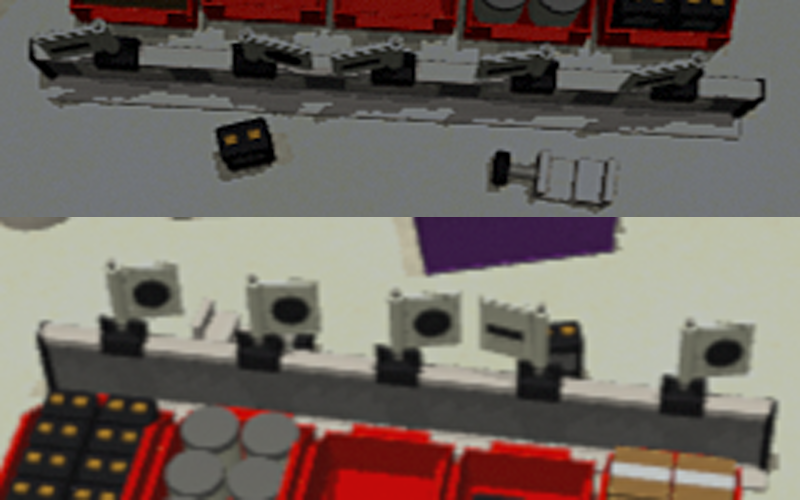

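Confirmed: tags 1, 4 and 5 go from bar to disc, tag 2 from disc to bar, and tag 3 is already right. Next I locate the pin tops (z=148) in both views.

Run:
```python
from h import *
T=[(231.5,195.3),(285.7,198.6),(341.8,200.9),(397.4,204.5),(452.4,207.1)]
S=[(380.2,236.5),(338.5,232.9),(292.6,227.5),(250.3,223),(208,218.5)]
A=np.array([ray("top",*p,148)[:2] for p in T]);B=np.array([ray("scene",*p,148)[:2] for p in S])
print(np.c_[A,B].round(0));
for X in(A,B):
    print(np.linalg.norm(np.diff(X,axis=0),axis=1).round(1))
    d=X[0]-X[-1];print("yaw",np.degrees(np.arctan2(-d[0],d[1])))
# bystanders in front
for n,u,v,z in(("top",195+245/2.712,185+133/2.712,64),("top",195+530/2.712,185+175/2.712,17),("top",195+613/2.712,185+175/2.712,20)): print(ray(n,u,v,z).round())
# tag free ends top view, z=142
for u,v in((38,48),(309,64),(338,68),(483,72),(632,83)): print(ray("top",195+u/2.712,185+v/2.712,142).round())
o=ctrl.get_obs();print(R.from_rotvec(o["orientation"]).as_matrix().round(2))
```

```text
[[ 605.  156.  611.  158.]
 [ 596.   53.  605.   59.]
 [ 589.  -54.  594.  -51.]
 [ 580. -159.  585. -155.]
 [ 572. -262.  576. -261.]]
[104.  106.7 105.1 103.2]
yaw -4.406043377104841
[ 98.7 111.2 104.2 106.1]
yaw -4.668650138378163
[544.  61.  64.]
[ 516. -159.   17.]
[ 514. -224.   20.]
[593. 200. 142.]
[577.   9. 142.]
[574. -11. 142.]
[ 568. -113.  142.]
[ 558. -216.  142.]
[[-0.92  0.38 -0.  ]
 [ 0.38  0.92 -0.  ]
 [-0.   -0.   -1.  ]]
```

```bash
python3 -m inch '[[0,0,0,0,0,-0.2,1],[0,0,0,0,0,-0.398,1],[0,0,0,0,0,-0.398,1],[0,0,0,0,0,-0.398,1],[0,0,0,0,0,-0.398,1],[0,0,0,0,0,-0.398,1]]'
cat > b.py <<'E'
from h import *
import sys
by=np.array([.0785,.9969]);bx=np.array([.9969,-.0785])
P={k:np.array([590.5,-53])+(3-k)*106*by for k in range(1,6)}
def st(k):
    o=ctrl.get_obs();M=R.from_rotvec(o["orientation"]).as_matrix();d=o["ee_pos"][:2]-P[k]
    print("t %.2f board off from pin%d: x %.1f y %.1f z %.1f"%(o["t"],k,d@bx,d@by,o["ee_pos"][2]),"yaw x_t",np.degrees(np.arctan2(M[1,0],M[0,0])).round(1),"F",o["ft_force"].round(1),"w",round(o["width"],1))
if __name__=="__main__": st(int(sys.argv[1]))
E
python3 b.py 2
```

```text
t: 0.85
ee_pos: [237.5, 578.1, 222.7]
orientation: [-0.123, -3.139, 0.0]
ft_force: [-0.3, 0.4, -0.1]
width: 31.6
grasp_force: 0.0
t 0.85 board off from pin2: x -401.5 y 495.4 z 222.7 yaw x_t 175.5 F [-0.3  0.4 -0.1] w 31.6
```

```bash
for i in 1; do :; done
python3 -m inch '[[-0.23,-0.29,0,0,0,0,1],[-0.47,-0.58,0,0,0,0,1],[-0.706,-0.879,0,0,0,0,1],[-0.706,-0.879,0,0,0,0,1]]' >/dev/null
python3 -m inch '[[-0.23,-0.29,0,0,0,0,1],[-0.47,-0.58,0,0,0,0,1],[-0.706,-0.879,0,0,0,0,1],[-0.706,-0.879,0,0,0,0,1]]' >/dev/null
python3 -m inch '[[-0.23,-0.29,0,0,0,0,1],[-0.47,-0.58,0,0,0,0,1],[-0.706,-0.879,0,0,0,0,1],[-0.706,-0.879,0,0,0,0,1]]' >/dev/null
python3 -m inch '[[-0.23,-0.29,0,0,0,0,1],[-0.47,-0.58,0,0,0,0,1],[-0.706,-0.879,0,0,0,0,1],[-0.706,-0.879,0,0,0,0,1],[-0.706,-0.879,0,0,0,0,1]]'
python3 b.py 2
```

```text
t: 2.98
ee_pos: [618.4, 21.7, 222.3]
orientation: [-0.12, -3.138, -0.001]
ft_force: [-0.3, -0.1, 0.7]
width: 0.5
grasp_force: 0.0
t 2.98 board off from pin2: x 22.0 y -29.3 z 222.3 yaw x_t 175.6 F [-0.3 -0.1  0.7] w 0.5
```

```bash
python3 -m inch '[[0,-0.02,0.2,0,0,0,1],[0,-0.02,0.45,0,0,0,1],[0,-0.02,0.45,0,0,0,1],[0,-0.02,0.45,0,0,0,1]]' >/dev/null
python3 b.py 2
python3 - <<'E'
from h import *
t=ctrl.get_image("top")[:,:,::-1];s=ctrl.get_image("scene")[:,:,::-1]
a=cv2.resize(t[170:260,195:395],(800,360),interpolation=cv2.INTER_CUBIC)
b=cv2.resize(s[200:260,275:410],(540,240),interpolation=cv2.INTER_CUBIC)
b=cv2.copyMakeBorder(b,0,0,0,260,cv2.BORDER_CONSTANT)
cv2.imwrite("pics/c2.png",cv2.vconcat([a,b]))
E
```

```text
t 3.48 board off from pin2: x 23.0 y -32.9 z 156.4 yaw x_t 175.7 F [-0.4  0.6  0. ] w 0.3
```

View pics/c2.png

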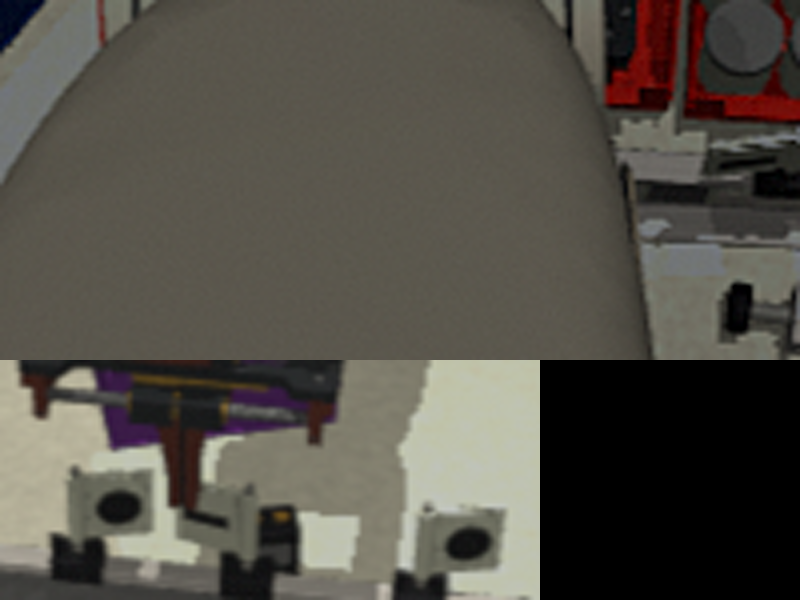

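```bash
python3 -m inch '[[0.007,0.033,0.1,0,0,0,1],[0.007,0.033,0.2,0,0,0,1],[0.007,0.033,0.32,0,0,0,1],[0.007,0.033,0.32,0,0,0,1],[0.007,0.033,0.32,0,0,0,1]]' 
python3 b.py 2
cat > path.py <<'E'
from b import *
# k, sense(+1 = joint up / -1 = down), pin y corr
def path(sense,r=30,over=3):
    ph=np.radians(np.linspace(100,260,17)); ph=ph if sense>0 else ph[::-1]
    out=[]
    for i,p in enumerate(ph):
        u=np.array([np.cos(p),np.sin(p)]);n=sense*np.array([-np.sin(p),np.cos(p)])
        d=4+10*abs(n[0])+13.5*abs(n[1])
        out.append(r*u-(d-(over if i==16 else 0))*n)
    return np.array(out)
if __name__=="__main__":
    k=int(sys.argv[1]);s=int(sys.argv[2]);c=float(sys.argv[3])
    q=path(s)+[0,c]; o=ctrl.get_obs();d=o["ee_pos"][:2]-P[k];cur=np.array([d@bx,d@by])
    t=lambda a,b:[[round(-(x[0]-b[0])/150,2),round((x[1]-b[1])/150,2)] for x in a]
    print(q.round().tolist());print(t(q[:9],cur));print(t(q[9:],q[8]))
E
python3 path.py 2 -1 3
```

```text
t: 4.2
ee_pos: [618.3, 21.5, 106.9]
orientation: [-0.121, -3.139, 0.0]
ft_force: [1.1, -0.1, 0.4]
width: 0.2
grasp_force: 0.0
t 4.20 board off from pin2: x 21.8 y -29.5 z 106.9 yaw x_t 175.6 F [ 1.1 -0.1  0.4] w 0.2
[[11.0, -29.0], [7.0, -31.0], [2.0, -33.0], [-4.0, -33.0], [-10.0, -32.0], [-16.0, -30.0], [-21.0, -26.0], [-26.0, -21.0], [-30.0, -14.0], [-33.0, -11.0], [-35.0, -6.0], [-36.0, 0.0], [-36.0, 6.0], [-35.0, 13.0], [-32.0, 19.0], [-27.0, 25.0], [-18.0, 30.0]]
[[np.float64(0.07), np.float64(0.0)], [np.float64(0.1), np.float64(-0.01)], [np.float64(0.13), np.float64(-0.02)], [np.float64(0.17), np.float64(-0.02)], [np.float64(0.21), np.float64(-0.02)], [np.float64(0.25), np.float64(-0.0)], [np.float64(0.29), np.float64(0.02)], [np.float64(0.32), np.float64(0.06)], [np.float64(0.35), np.float64(0.1)]]
[[np.float64(0.02), np.float64(0.03)], [np.float64(0.03), np.float64(0.06)], [np.float64(0.04), np.float64(0.1)], [np.float64(0.04), np.float64(0.14)], [np.float64(0.03), np.float64(0.18)], [np.float64(0.01), np.float64(0.23)], [np.float64(-0.02), np.float64(0.26)], [np.float64(-0.08), np.float64(0.3)]]
```

```bash
python3 -m inch '[[0.07,0,0,0,0,0,1],[0.10,-0.01,0,0,0,0,1],[0.13,-0.02,0,0,0,0,1],[0.17,-0.02,0,0,0,0,1],[0.21,-0.02,0,0,0,0,1],[0.25,0,0,0,0,0,1],[0.29,0.02,0,0,0,0,1],[0.32,0.06,0,0,0,0,1],[0.35,0.10,0,0,0,0,1],[0.35,0.10,0,0,0,0,1]]' | grep force
python3 -m inch '[[0.02,0.03,0,0,0,0,1],[0.03,0.06,0,0,0,0,1],[0.04,0.10,0,0,0,0,1],[0.04,0.14,0,0,0,0,1],[0.03,0.18,0,0,0,0,1],[0.01,0.23,0,0,0,0,1],[-0.02,0.26,0,0,0,0,1],[-0.08,0.30,0,0,0,0,1],[-0.08,0.30,0,0,0,0,1],[-0.08,0.30,0,0,0,0,1]]' | grep force
python3 b.py 2
python3 - <<'E'
from h import *
s=ctrl.get_image("scene")[:,:,::-1]
cv2.imwrite("pics/d2.png",cv2.resize(s[200:270,260:410],(600,280),interpolation=cv2.INTER_CUBIC))
E
```

```text
ft_force: [0.2, -0.2, -0.8]
grasp_force: 0.0
ft_force: [-5.0, -1.1, 2.0]
grasp_force: 2.7
t 6.70 board off from pin2: x -20.0 y 30.4 z 106.7 yaw x_t 175.6 F [-5.  -1.1  2. ] w 0.5
```

View pics/d2.png

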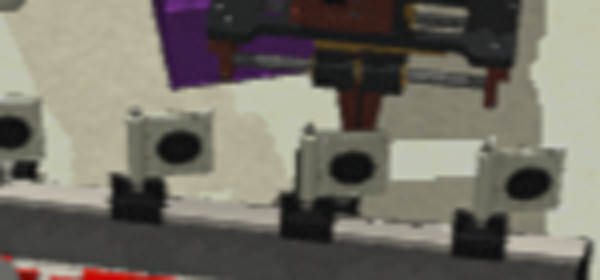

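Tag 2 (crop 350,165) now shows its disc to the bins and sits against its stop with 5 N on the finger. Tag 1 next.

```bash
python3 -m inch '[[0.06,-0.02,0,0,0,0,1],[0.06,-0.02,-0.25,0,0,0,1],[0.06,-0.02,-0.5,0,0,0,1],[0.06,-0.02,-0.5,0,0,0,1],[-0.1,0.3,-0.5,0,0,0,1],[-0.28,0.72,-0.5,0,0,0,1],[-0.28,0.72,-0.5,0,0,0,1],[-0.28,0.72,-0.5,0,0,0,1]]' |grep -i pos
python3 b.py 1
python3 - <<'E'
from h import *
s=ctrl.get_image("scene")[:,:,::-1]
cv2.imwrite("pics/c1.png",cv2.resize(s[190:270,300:440],(700,400),interpolation=cv2.INTER_CUBIC))
E
```

```text
ee_pos: [631.8, 189.0, 180.7]
t 7.75 board off from pin1: x 22.2 y 32.5 z 180.7 yaw x_t 175.6 F [ 0.3  0.1 -0.7] w 0.5
```

View pics/c1.png

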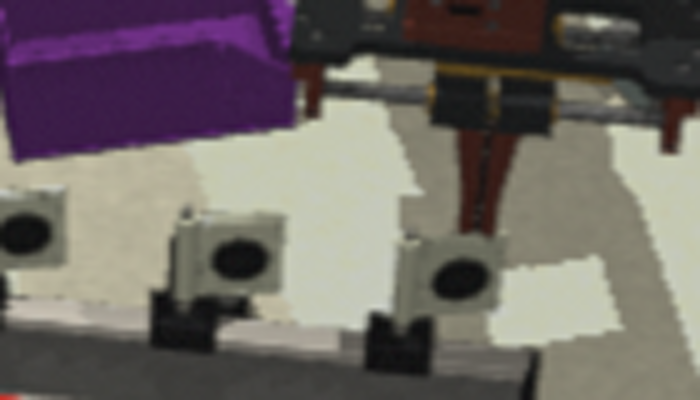

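The fingertip (crop 480,232) is over tag 1's outer part, so I can go down.

```bash
python3 -m inch '[[0,0,0.12,0,0,0,1],[0,0,0.3,0,0,0,1],[0,0,0.49,0,0,0,1],[0,0,0.49,0,0,0,1],[0,0,0.49,0,0,0,1]]' |grep force
python3 b.py 1; python3 path.py 1 1 2 | sed 's/np.float64//g'
```

```text
ft_force: [0.2, -0.1, 0.8]
grasp_force: 0.0
t 8.43 board off from pin1: x 23.3 y 32.0 z 109.0 yaw x_t 175.5 F [ 0.2 -0.1  0.8] w 0.5
[[11.0, 34.0], [7.0, 36.0], [2.0, 38.0], [-4.0, 38.0], [-10.0, 37.0], [-16.0, 35.0], [-21.0, 31.0], [-26.0, 26.0], [-30.0, 20.0], [-33.0, 16.0], [-35.0, 11.0], [-36.0, 5.0], [-36.0, -1.0], [-35.0, -8.0], [-32.0, -14.0], [-27.0, -20.0], [-18.0, -25.0]]
[[(0.08), (0.02)], [(0.11), (0.03)], [(0.14), (0.04)], [(0.18), (0.04)], [(0.22), (0.03)], [(0.26), (0.02)], [(0.3), (-0.01)], [(0.33), (-0.04)], [(0.36), (-0.08)]]
[[(0.02), (-0.03)], [(0.03), (-0.06)], [(0.04), (-0.1)], [(0.04), (-0.14)], [(0.03), (-0.18)], [(0.01), (-0.23)], [(-0.02), (-0.26)], [(-0.08), (-0.3)]]
```

```bash
python3 -m inch '[[0.08,0.01,0,0,0,0,1],[0.11,0.02,0,0,0,0,1],[0.14,0.02,0,0,0,0,1],[0.18,0.02,0,0,0,0,1],[0.22,0.02,0,0,0,0,1],[0.26,0.01,0,0,0,0,1],[0.30,-0.01,0,0,0,0,1],[0.33,-0.04,0,0,0,0,1],[0.36,-0.08,0,0,0,0,1],[0.36,-0.08,0,0,0,0,1]]' | grep force
python3 -m inch '[[0.02,-0.03,0,0,0,0,1],[0.03,-0.06,0,0,0,0,1],[0.04,-0.10,0,0,0,0,1],[0.04,-0.14,0,0,0,0,1],[0.03,-0.18,0,0,0,0,1],[0.01,-0.23,0,0,0,0,1],[-0.02,-0.26,0,0,0,0,1],[-0.08,-0.30,0,0,0,0,1],[-0.08,-0.30,0,0,0,0,1],[-0.08,-0.30,0,0,0,0,1]]' | grep force
python3 b.py 1
```

```text
ft_force: [0.8, 0.5, 0.2]
grasp_force: 0.0
ft_force: [-4.9, 3.0, 3.3]
grasp_force: 2.9
t 10.93 board off from pin1: x -19.9 y -24.5 z 108.4 yaw x_t 175.6 F [-4.9  3.   3.3] w 0.8
```

Same contact force, so tag 1 is home. On to tag 5.

```bash
python3 -m inch '[[0.06,0.02,0,0,0,0,1],[0.06,0.02,-0.25,0,0,0,1],[0.06,0.02,-0.5,0,0,0,1],[0.06,0.02,-0.5,0,0,0,1],[0.06,-0.35,-0.5,0,0,0,1],[0.06,-0.7,-0.5,0,0,0,1],[0.06,-0.95,-0.5,0,0,0,1],[0.06,-0.95,-0.5,0,0,0,1]]' |grep -i pos
python3 -m inch '[[0,-0.35,0,0,0,0,1],[-0.1,-0.7,0,0,0,0,1],[-0.2,-1,0,0,0,0,1],[-0.2,-1,0,0,0,0,1]]' |grep -i pos
python3 -m inch '[[-0.14,-0.25,0,0,0,0,1],[-0.14,-0.5,0,0,0,0,1],[-0.14,-0.5,0,0,0,0,1],[-0.14,-0.5,0,0,0,0,1]]' |grep -i pos
python3 b.py 5
python3 - <<'E'
from h import *
s=ctrl.get_image("scene")[:,:,::-1]
cv2.imwrite("pics/c5.png",cv2.resize(s[180:280,175:415],(800,333),interpolation=cv2.INTER_CUBIC))
E
```

```text
ee_pos: [565.6, -8.1, 182.6]
ee_pos: [585.5, -159.5, 182.9]
ee_pos: [599.7, -232.3, 183.1]
t 12.93 board off from pin5: x 23.2 y 33.9 z 183.1 yaw x_t 175.6 F [0.5 0.8 0.3] w 0.3
```

View pics/c5.png

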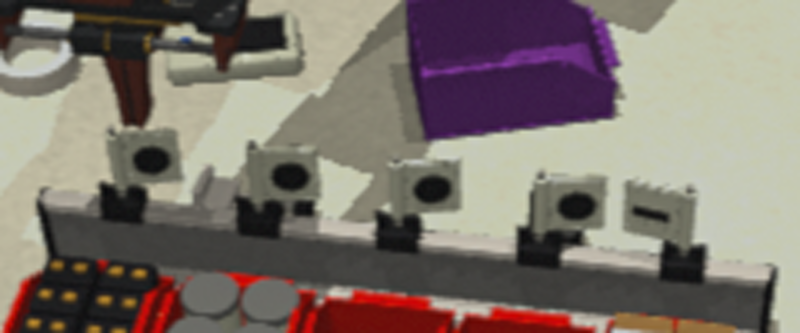

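Tags 1 to 3 are right: tag 1 shows its bar to the bins (crop 650,212). The fingertip (135,122) is lined up with tag 5, allowing for the leaning verticals in this view.

```bash
python3 -m inch '[[0,0,0.12,0,0,0,1],[0,0,0.3,0,0,0,1],[0,0,0.5,0,0,0,1],[0,0,0.5,0,0,0,1],[0,0,0.5,0,0,0,1]]' |grep force
python3 b.py 5
python3 -m inch '[[0.08,0.01,0,0,0,0,1],[0.11,0.02,0,0,0,0,1],[0.14,0.02,0,0,0,0,1],[0.18,0.02,0,0,0,0,1],[0.22,0.02,0,0,0,0,1],[0.26,0.01,0,0,0,0,1],[0.30,-0.01,0,0,0,0,1],[0.33,-0.04,0,0,0,0,1],[0.36,-0.08,0,0,0,0,1],[0.36,-0.08,0,0,0,0,1]]' | grep force
python3 b.py 5
```

```text
ft_force: [0.7, 1.2, 0.6]
grasp_force: 0.0
t 13.60 board off from pin5: x 23.9 y 32.5 z 108.9 yaw x_t 175.6 F [0.7 1.2 0.6] w 0.8
ft_force: [0.4, 0.1, 0.2]
grasp_force: 0.0
t 14.85 board off from pin5: x -30.8 y 19.4 z 108.6 yaw x_t 175.5 F [0.4 0.1 0.2] w 0.4
```

```bash
python3 -m inch '[[0.02,-0.03,0,0,0,0,1],[0.03,-0.06,0,0,0,0,1],[0.04,-0.10,0,0,0,0,1],[0.04,-0.14,0,0,0,0,1],[0.03,-0.18,0,0,0,0,1],[0.01,-0.23,0,0,0,0,1],[-0.02,-0.26,0,0,0,0,1],[-0.08,-0.30,0,0,0,0,1],[-0.08,-0.30,0,0,0,0,1],[-0.08,-0.30,0,0,0,0,1]]' | grep force
python3 b.py 5
```

```text
ft_force: [-6.1, 2.4, 2.5]
grasp_force: 3.3
t 16.10 board off from pin5: x -19.6 y -24.6 z 108.2 yaw x_t 175.6 F [-6.1  2.4  2.5] w 0.6
```

Tag 5 is home. Now tag 4.

```bash
python3 -m inch '[[0.06,0.02,0,0,0,0,1],[0.06,0.02,-0.25,0,0,0,1],[0.06,0.02,-0.5,0,0,0,1],[0.06,0.02,-0.5,0,0,0,1],[0.06,0.35,-0.5,0,0,0,1],[0.06,0.6,-0.5,0,0,0,1],[0.06,0.6,-0.5,0,0,0,1]]' |grep -i pos
python3 -m inch '[[-0.1,0.2,0,0,0,0,1],[-0.35,0.49,0,0,0,0,1],[-0.35,0.49,0,0,0,0,1],[-0.35,0.49,0,0,0,0,1]]' |grep -i pos
python3 b.py 4
```

```text
ee_pos: [551.2, -195.2, 182.7]
ee_pos: [609.1, -128.9, 182.8]
t 17.48 board off from pin4: x 24.5 y 31.8 z 182.8 yaw x_t 175.6 F [ 0.9  0.  -0.2] w 0.5
```

```bash
python3 -m inch '[[0,0,0.12,0,0,0,1],[0,0,0.3,0,0,0,1],[0,0,0.5,0,0,0,1],[0,0,0.5,0,0,0,1],[0,0,0.5,0,0,0,1]]' |grep force
python3 b.py 4
python3 -m inch '[[0.08,0.01,0,0,0,0,1],[0.11,0.02,0,0,0,0,1],[0.14,0.02,0,0,0,0,1],[0.18,0.02,0,0,0,0,1],[0.22,0.02,0,0,0,0,1],[0.26,0.01,0,0,0,0,1],[0.30,-0.01,0,0,0,0,1],[0.33,-0.04,0,0,0,0,1],[0.36,-0.08,0,0,0,0,1],[0.36,-0.08,0,0,0,0,1]]' | grep force
python3 -m inch '[[0.02,-0.03,0,0,0,0,1],[0.03,-0.06,0,0,0,0,1],[0.04,-0.10,0,0,0,0,1],[0.04,-0.14,0,0,0,0,1],[0.03,-0.18,0,0,0,0,1],[0.01,-0.23,0,0,0,0,1],[-0.02,-0.26,0,0,0,0,1],[-0.08,-0.30,0,0,0,0,1],[-0.08,-0.30,0,0,0,0,1],[-0.08,-0.30,0,0,0,0,1]]' | grep force
python3 b.py 4
```

```text
ft_force: [-0.5, -0.0, -0.7]
grasp_force: 0.0
t 18.10 board off from pin4: x 25.0 y 31.9 z 108.9 yaw x_t 175.5 F [-0.5 -0.  -0.7] w 0.4
ft_force: [0.8, -0.1, 0.0]
grasp_force: 0.0
ft_force: [-9.3, 3.8, 4.1]
grasp_force: 4.7
t 20.60 board off from pin4: x -19.4 y -23.8 z 107.9 yaw x_t 175.6 F [-9.3  3.8  4.1] w 0.5
```

```bash
python3 -m inch '[[0.06,0.02,0,0,0,0,1],[0.06,0.02,-0.25,0,0,0,1],[0.06,0.02,-0.5,0,0,0,1],[0.06,0.02,-0.75,0,0,0,1],[0.3,-0.35,-0.75,0,0,0,1],[0.5,-0.7,-0.75,0,0,0,1],[0.5,-1,-0.75,0,0,0,1],[0.5,-1,-0.75,0,0,0,1]]' |grep -i pos
python3 -m inch '[[0.2,-0.35,0,0,0,0,1],[0.2,-0.7,0,0,0,0,1],[0.2,-1,0,0,0,0,1],[0.2,-1,0,0,0,0,1],[0.2,-1,0,0,0,0,1]]' |grep -i pos
python3 - <<'E'
from h import *
s=ctrl.get_image("scene")[:,:,::-1];t=ctrl.get_image("top")[:,:,::-1]
a=cv2.resize(t[175:265,195:490],(800,244),interpolation=cv2.INTER_CUBIC)
b=cv2.resize(s[180:280,175:415],(800,333),interpolation=cv2.INTER_CUBIC)
cv2.imwrite("pics/e.png",cv2.vconcat([a,b]))
E
```

```text
ee_pos: [476.8, -328.7, 221.6]
ee_pos: [435.8, -471.5, 220.8]
```

View pics/e.png

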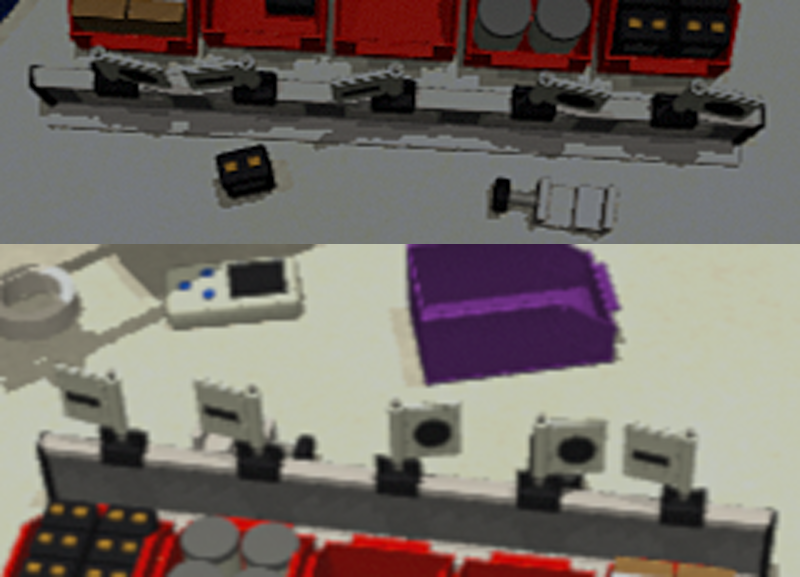

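The final view shows tags 1, 4 and 5 with discs to the robot, at crop (150,75), (580,98) and (730,105). Tags 2 and 3 show bars, and nothing else has moved. Tag 3 was never touched, so it is still within 0.12 rad of its stop. I'm handing in.

```bash
python3 -c "
from workcell import ctrl
print(ctrl.close_job())"
```

```text
the job is handed in; nothing more can be done
None
```

Handed in, verdict not reported: tags 1, 4 and 5 (cartons, pots, batteries) pushed to disc and tag 2 (low) to bar, each against its stop; tag 3 (empty) already showed its bar and was left untouched, looking a few degrees off its stop but within the 0.2 rad limit.

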